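# Set two round-bottomed flasks down gently in deep steel pots

## Robot

A 6-joint arm with a two-finger parallel gripper is mounted at the origin on the work surface. World frame = base frame: x ahead of the robot, y to its left, z up, the work surface at z = 0. Lengths are in mm, angles in degrees, forces in N, time in s.
With the tool pointing down it reaches from about 350 to 850 mm from the base axis. Payload 8.1 kg.
Tool frame: the origin (TCP) lies at the very end of the fingers, on their centre line; the grasp point (between the pads) lies 19 mm behind it (tcp_to_grasp is the distance from the TCP to the grasp point, in mm); z points along the fingers, x is the direction in which the jaws open and shut, and the axes are right-handed (so a half turn about z gives the same grasp; the last joint's range is limited). The gripper opens to 85 mm and grips with 20 to 120 N. Pads are 22 mm wide; open, the fingers measure 114 mm over their backs; the gripper's body (76 mm by 85 mm) begins 54 mm behind the grasp point. The pads swing forward as they close: fully open they stand 13 mm farther back than shut.
Start: joints at [-73.018, 7.471, 85.268, -0, 87.261, -4.893], TCP at [223.575, -556.794, 231.292] pointing down, gripper open.
Joint ranges: [-169.43, 169.43], [-51.17, 129.36], [1.28, 143.12], [-76.62, 256.62], [0, 156.53], [-152.29, 152.29]. Speed limits (degrees/s): [136.94, 136.94, 159.86, 180, 180, 180].

## Interface

Orientations are given as [roll, pitch, yaw] about the fixed x, y, z axes, in that order (R = Rz(yaw) Ry(pitch) Rx(roll)).
In Python, from bench import * gives the robot as it stands. The module is installed in compiled form; this text tells all that it offers.
- The arm moves only by the tool apply_moves, never from a script. Its argument "targets" is text: rows parted by semicolons, each of 7 numbers parted by spaces: the turn, a rotation vector about the tool's x, y, z in rad, then the shift along the tool's x, y, z in cm, then the finger opening in cm, from 0 to 8.54. A call has exactly 5 rows; each row is the pose to reach, as a shift and turn from the pose commanded when the call began, along the tool's axes at that moment; what a row does not reach only later rows make up. A row lasts 1/10 s, in which the tool goes at most 50 mm and 8.59 degrees, less where a joint would pass 70% of its speed; a pose out of reach is approached as far as the arm can. A call with a gripper value outside its range is refused whole. The fingers move at their own pace and stop on an object; "force" is the grip in N (left out, the last holds). Time passes only in rows, so rows that repeat a pose let the fingers close, or fill a call up. It gives the time, the measured TCP pose, the force and the opening at its end, in the units of the state.
- sense(): the state, without advancing time (a new reading comes with each control period).
- snapshot(name): name is "side" or "top"; returns the picture (400x640x3 uint8, red, green, blue); there is no depth.
- camera_model(name): a dict with "fx", "fy", "cx", "cy" (pixels), "position" and "attitude" of the camera in the world. Camera axes: x right, y up, looking along -z (the intrinsics and any distortion apply to the point x, -y, -z); pixel columns grow to the right and rows downward; lengths in mm; the calibration is good to about 2 mm. A picture is of the moment at which its call begins. camera_model takes no time and is no camera call.
- hand_in(): hands the job in, once; it reports no verdict.
Trained networks look in the newest picture that a camera, given by its name, has taken for a name from the list of things; names that differ only in an ending like _2 or _b are one class to them, and where a whole thing is asked for, a point or a joint stands for the part that bears it (a point fixed in the world has none). Each returns a list of dicts, best first, with "confidence" (0 to 1); they miss things now and then, are a little off and sometimes report something else, mostly with a low value. They report only what shows in the picture. A call takes as long as a camera call.
- recognise(camera, query): "at" ([row, column] in pixels, amid what is visible of it).
- place_of(camera, query): "at" ([row, column] in pixels: a listed point, or the origin of a listed thing).
The state is a dict: "time": time; "joint_pos": joint angles; "qd": joint speeds; "joint_efforts": joint torques, N m; "tool_pos": TCP position; "tcp_rot": TCP orientation; "ft_force": force on the tool from outside, world axes, zero at the start; "wrist_torque": the same for the moment, N m; "finger_gap": finger opening in mm.
Only numpy, scipy, OpenCV 4.12 (cv2) and the standard library are available. Lean on these libraries where they do the work, as an engineer would, in place of code of your own. Each camera call takes 0.05 s, during which the arm holds its last target. There are 200 camera calls.

## Task

Take the two long-necked round glass flasks from their cork rings and stand the larger one in the wider steel pot and the smaller one in the narrower pot. How deep the seat lies in each pot is not known: lower each flask slowly by its neck until you feel it touch down lightly, then let go, so that it is neither dropped nor pressed and stays standing upright in the middle of its pot. Leave everything else on the bench where it is.

Things in the scene. Friction and masses are not known exactly. Their poses are not given: they have to be found in the camera images.
- large_flask: The larger long-necked round-bottomed flask of brown glass, about 110 g (varies): bulb 66 mm across, straight neck 24 mm across with a slight bead (27 mm) at the very top, 165 mm tall in all. Origin at the lowest point of the bulb, z up along the neck; it stands upright in a cork ring at the start. Grip it by the neck.
- small_flask: The smaller long-necked round-bottomed flask of brown glass, about 75 g (varies): bulb 52 mm across, straight neck 24 mm across with a slight bead (27 mm) at the very top, 165 mm tall in all. Origin at the lowest point of the bulb, z up along the neck; it stands upright in a cork ring at the start. Grip it by the neck.
- large_flask_bulb (a point): Centre of the larger flask's bulb, 33 mm above its lowest point.
- small_flask_bulb (a point): Centre of the smaller flask's bulb, 26 mm above its lowest point.
- wide_pot: The wider upright round pot of bare steel with a dark band, open at the top, fixed to the bench: outside 112 mm, inside 102 mm across, 120 mm high, wall 5 mm. Origin at the centre of its underside, z up.
- narrow_pot: The narrower upright round pot of bare steel with a dark band, open at the top, fixed to the bench: outside 90 mm, inside 80 mm across, 120 mm high, wall 5 mm. Origin at the centre of its underside, z up.
- wide_pot_rim (a point): Centre of this pot's mouth, 120 mm above the bench. Inside the pot lies a plate with a rubber ring seat (52 mm outside, 30 mm inside, 8 mm high) for a round bulb; it yields about 0.5 mm per newton, at most 8 mm. Its height differs every time and is not told: the ring's top is anywhere from 20 to 70 mm above the bench.
- narrow_pot_rim (a point): Centre of this pot's mouth, 120 mm above the bench. Inside the pot lies a plate with a rubber ring seat (52 mm outside, 30 mm inside, 8 mm high) for a round bulb; it yields about 0.5 mm per newton, at most 8 mm. Its height differs every time and is not told: the ring's top is anywhere from 20 to 70 mm above the bench.
- cork_a: Cork ring, fixed, 84 mm outside, 40 mm inside, 30 mm high, in which the larger flask stands at the start. Origin at the centre of its underside.
- cork_b: The same cork ring, in which the smaller flask stands at the start.
- dishes: Bystander: stack of three round culture dishes, 92 mm across, 48 mm high. Origin under its centre.
- bottle: Bystander: squat glass bottle with blue screw cap, 60 mm across, 90 mm high. Origin under its centre.
- tip_box: Bystander: grey box of pipette tips, 75 x 110 mm, 49 mm high. Origin under its centre.
- beaker: Bystander: glass beaker, 68 mm across, 85 mm high. Origin under its centre.
- marker: Bystander: lying marker pen, 135 mm long along its x axis, 17 mm thick. Origin under its white end.

How it is judged:
By the outcome, as a careful person would: the job done as asked, in the order asked, and still so for the second after the job is handed in, with the robot touching nothing.
It also fails if it takes over 72 s, if anything falls off the work surface, if the arm or the gripper's body presses on something with over 40 N, if the wrist force passes 120 N, or if a joint passes its speed limit or range.

## Working session

There is one attempt and no reset: what is moved stays moved. The work goes in short steps, Python scripts to look and compute and a tool call to move; the robot and the scene stay as the last step left them, time stands still between calls to the robot, and variables do not carry over. Pictures are saved under pics/ and viewed, about 8 in all and at most 12, crops included, and the job is handed in when it is done.

Besides the shell and the picture viewer there is one more tool, called after "Request:" as name(argument=value, ...), one argument or row to a line, values as JSON. apply_moves: Moves the arm, as the interface text tells. Its arguments: {"type":"object","properties":{"targets":{"type":"string"},"force":{"type":"number"}},"required":["targets"]}

```bash
mkdir -p pics; cat > h.py <<'E'
from bench import *
import numpy as np, cv2
from scipy.spatial.transform import Rotation as R
def cam(n):
    m=camera_model(n); return m
def rot(m):
    a=np.array(m["attitude"],float)
    if a.shape==(3,3): return a
    return R.from_euler('xyz',a,degrees=True).as_matrix() if a.size==3 else None
def ray(n,at):
    m=cam(n); r,c=at
    p=np.array([(c-m["cx"])/m["fx"],(r-m["cy"])/m["fy"]])
    d=rot(m)@np.array([p[0],-p[1],-1]); return np.array(m["position"],float),d/np.linalg.norm(d)
def atz(n,at,z):
    o,d=ray(n,at); return o+d*(z-o[2])/d[2]
def proj(n,P):
    m=cam(n); q=rot(m).T@(np.array(P,float)-np.array(m["position"]))
    return np.array([m["cy"]+m["fy"]*q[1]/q[2]*1.0, m["cx"]-m["fx"]*q[0]/q[2]])
def tri(n1,a1,n2,a2):
    o1,d1=ray(n1,a1);o2,d2=ray(n2,a2)
    s=np.linalg.lstsq(np.stack([d1,-d2],1),o2-o1,rcond=None)[0]
    p,q=o1+s[0]*d1,o2+s[1]*d2; return (p+q)/2,np.linalg.norm(p-q)
E
python3 - <<'E'
from h import *
for n in("side","top"):
    print(n,camera_model(n)); im=snapshot(n); cv2.imwrite(f"pics/{n}0.png",im[:,:,::-1])
print(sense())
H=dict(large_flask_bulb=33,small_flask_bulb=26,wide_pot_rim=120,narrow_pot_rim=120,cork_a=0,dishes=0,bottle=0,tip_box=0,beaker=0,marker=0,large_flask=10,small_flask=10)
for q in H:
  for n in("side","top"):
    print(q,n,[(round(d["confidence"],2),np.round(d["at"]).tolist(),np.round(atz(n,d["at"],H[q])[:2]).tolist()) for d in place_of(n,q)[:3]])
E
```

```text
side {'fx': 518.5244747705959, 'fy': 518.5244747705959, 'cx': 318.8471832217253, 'cy': 205.15761599311705, 'position': array([413.51333   , 908.40552279, 620.7510906 ]), 'attitude': array([  60.05199893,    0.97430791, -168.75635129])}
top {'fx': 477.4215375394426, 'fy': 477.4215375394426, 'cx': 325.0243165767332, 'cy': 202.7608580702951, 'position': array([ 489.87112268,   -9.28578828, 1119.6363947 ]), 'attitude': array([  5.16701597,   1.28702384, -89.87373298])}
{'time': 0.1, 'joint_pos': array([-7.30185282e+01,  7.51346062e+00,  8.53229886e+01, -1.06093965e-03,
        8.72624089e+01, -4.89365528e+00]), 'qd': array([-0.00877415, -0.06205007, -0.15228417,  0.14678762, -0.02862589,
        0.06303034]), 'joint_efforts': array([ 2.22264345e-03, -5.70951319e+01, -5.01942301e+01, -1.93187097e-04,
        8.13948456e-03, -4.43319902e-05]), 'tool_pos': array([ 223.41227082, -556.31280476,  230.32189467]), 'tcp_rot': array([-1.79992623e+02,  9.85880877e-02, -6.81248150e+01]), 'ft_force': array([-0.06887249, -0.52975484,  0.28107561]), 'wrist_torque': array([0.05016014, 0.07109   , 0.0341
[... 1011 characters left out ...]
_box side [(0.6, [178.0, 398.0], [456.0, -322.0])]
tip_box top [(0.7, [237.0, 190.0], [510.0, 334.0]), (0.62, [168.0, 223.0], [674.0, 260.0])]
beaker side []
beaker top [(0.87, [121.0, 326.0], [788.0, 14.0])]
marker side [(0.62, [311.0, 403.0], [414.0, 195.0])]
marker top [(0.84, [281.0, 247.0], [407.0, 197.0])]
large_flask side [(0.58, [355.0, 335.0], [514.0, 328.0])]
large_flask top [(0.96, [236.0, 187.0], [512.0, 339.0]), (0.65, [191.0, 291.0], [618.0, 95.0]), (0.26, [165.0, 221.0], [679.0, 262.0])]
small_flask side [(0.65, [255.0, 303.0], [622.0, 74.0])]
small_flask top [(0.7, [187.0, 296.0], [627.0, 85.0]), (0.66, [187.0, 288.0], [628.0, 104.0]), (0.59, [223.0, 390.0], [544.0, -135.0])]
```

View pictures.

View pics/side0.png

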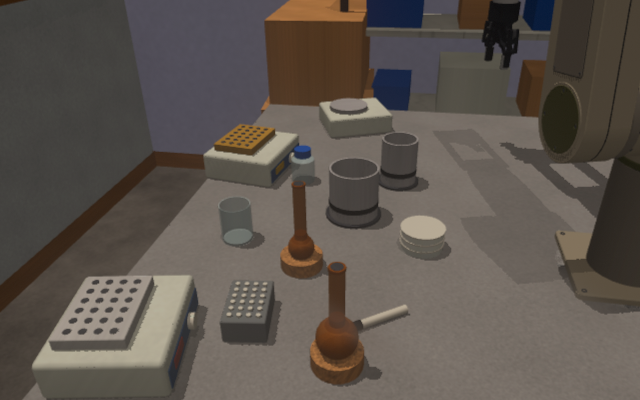

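View pics/top0.png

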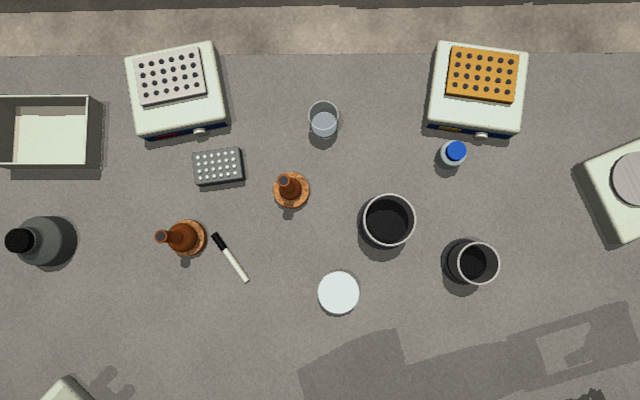

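```bash
python3 - <<'E'
from h import *
s=cv2.imread("pics/side0.png");t=cv2.imread("pics/top0.png")
print("proj check",proj("top",atz("top",[221,388],120)))
for nm,a,b,z in(("L",[236.5,161.5],[266,337],188),("S",[181,284],[185,299],186)):
    print(nm,"mouth",atz("top",a,z),atz("side",b,z),tri("top",a,"side",b))
for nm,c,r,lo in(("wide",(221,388),26,51),("narrow",(263,480),22,40)):
    print(nm,atz("top",c,120),end=" ")
    # rim fit: bright rim mask, outer ellipse
    x=t[c[0]-r-12:c[0]+r+12,c[1]-r-12:c[1]+r+12]
    g=cv2.cvtColor(x,cv2.COLOR_BGR2GRAY)
    _,m=cv2.threshold(g,55,255,cv2.THRESH_BINARY_INV)
    n,l,st,ce=cv2.connectedComponentsWithStats(m)
    k=l[r+12,r+12]
    print(k,st[k],ce[k]+[c[1]-r-12,c[0]-r-12], atz("top",(ce[k]+[c[1]-r-12,c[0]-r-12])[::-1],120))
sc=lambda im,r0,r1,c0,c1:cv2.resize(im[r0:r1,c0:c1],None,fx=4,fy=4,interpolation=cv2.INTER_CUBIC)
def dr(im,n,P,rad,z):
    a=np.linspace(0,6.283,60)
    for q in a:
        p=proj(n,[P[0]+rad*np.cos(q),P[1]+rad*np.sin(q),z])
        yield p
A=sc(t,180,300,345,520);
for P,rad in(((538,-116),56),((454,-307),45)):
    for p in dr(t,"top",P,rad,120): cv2.circle(A,(int((p[1]-345)*4),int((p[0]-180)*4)),1,(0,0,255),-1)
cv2.imwrite("pics/c1.png",A)
E
```

```text
proj check [221. 388.]
L mouth [507.55337049 332.67727512 188.        ] [509.37291231 334.73429019 188.        ] (array([508.58990918, 333.22874002, 186.89203439]), np.float64(2.0470476840680543))
S mouth [617.43311763  93.05694341 186.        ] [617.4443856  104.13816193 186.        ] (array([619.11858798,  93.84099896, 180.37676441]), np.float64(1.8431273849514156))
wide [ 541.9953991  -118.33123292  120.        ] 1 [  16   13   48   48 1748] [389.03432494 219.36327231] [ 545.42056316 -120.5201378   120.        ]
narrow [ 455.43885977 -306.89005179  120.        ] 4 [ 14  16  38  36 976] [477.32889344 261.41188525] [ 458.67855543 -301.49959949  120.        ]
```

View pics/c1.png

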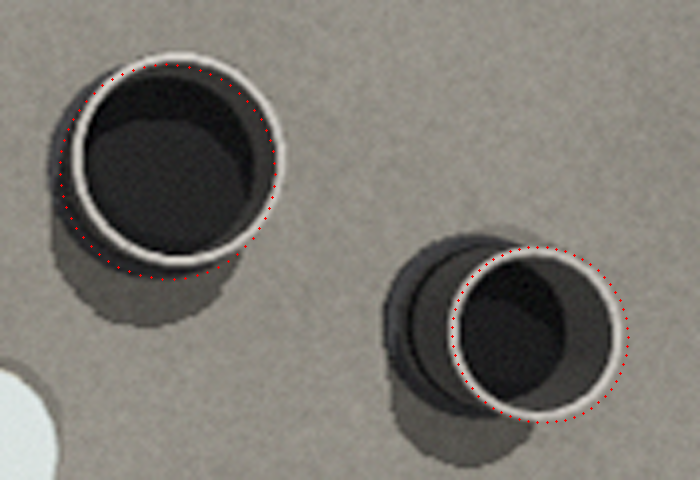

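Request:
apply_moves(
  targets="0 0 0.0764 -3.1 -2.6 -0.5 8.5;0 0 0.1527 -6.2 -5.1 -1 8.5;0 0 0.2291 -9.3 -7.7 -1.5 8.5;0 0 0.3055 -12.4 -10.2 -2 8.5;0 0 0.3818 -15.45 -12.78 -2.5 8.5",
  force=40,
)

```text
time: 1.8
tool_pos: [284.8, -364.3, 256.5]
tcp_rot: [-180.0, -0.0, -90.2]
ft_force: [1.0, 0.1, -0.2]
finger_gap: 85.1
```

Request:
apply_moves(
  targets="0 0 0 -3.5 -1.1 0 8.5;0 0 0 -7 -2.2 0 8.5;0 0 0 -10.5 -3.4 0 8.5;0 0 0 -14 -4.5 0 8.5;0 0 0 -17.5 -5.6 0 8.5",
)

```text
time: 2.3
tool_pos: [340.8, -189.5, 256.5]
tcp_rot: [-180.0, -0.0, -90.0]
ft_force: [0.7, -0.6, -0.2]
finger_gap: 85.1
```

Request:
apply_moves(
  targets="0 0 0 -3.5 -1.1 0 8.5;0 0 0 -7 -2.2 0 8.5;0 0 0 -10.5 -3.4 0 8.5;0 0 0 -14 -4.5 0 8.5;0 0 0 -17.5 -5.6 0 8.5",
)

```text
time: 2.8
tool_pos: [396.9, -14.3, 256.6]
tcp_rot: [-179.9, -0.0, -90.0]
ft_force: [-0.2, 0.1, -0.2]
finger_gap: 85.2
```

Request:
apply_moves(
  targets="0 0 0 -3.5 -1.1 0 8.5;0 0 0 -7 -2.2 0 8.5;0 0 0 -10.5 -3.4 0 8.5;0 0 0 -14 -4.5 0 8.5;0 0 0 -17.5 -5.6 0 8.5",
)

```text
time: 3.3
tool_pos: [452.9, 160.9, 256.5]
tcp_rot: [-180.0, 0.0, -90.0]
ft_force: [0.5, -0.6, 0.6]
finger_gap: 85.3
```

Request:
apply_moves(
  targets="0 0 0 -4 -1.1 0 8.5;0 0 0 -8 -2.2 0 8.5;0 0 0 -12 -3.4 0 8.5;0 0 0 -15 -4.5 0 8.5;0 0 0 -17.4 -5.6 0 8.5",
)

```text
time: 3.8
tool_pos: [508.6, 335.3, 256.0]
tcp_rot: [180.0, 0.0, -89.9]
ft_force: [0.5, -0.3, 0.6]
finger_gap: 84.6
```

```bash
python3 - <<'E'
from h import *
s=sense();print(s["time"],s["tool_pos"],s["tcp_rot"],s["joint_pos"][5],s["ft_force"])
im=snapshot("side")[:,:,::-1].copy()
a=im[140:390,240:440]
cv2.imwrite("pics/c2.png",cv2.resize(a,None,fx=2.4,fy=2.4,interpolation=cv2.INTER_CUBIC))
print(proj("side",s["tool_pos"]))
E
```

```text
3.8 [508.60299874 335.31396418 256.04988292] [ 1.79989139e+02  5.94402868e-03 -8.99198866e+01] 118.4886856340636 [ 0.54421284 -0.34900497  0.60903649]
[224.70899268 337.52686532]
```

View pics/c2.png

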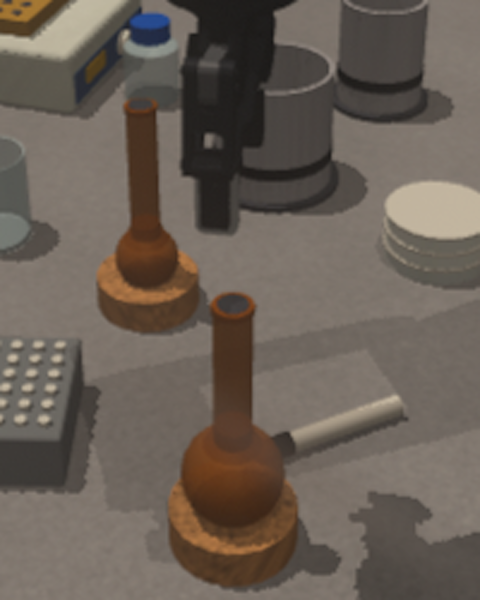

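```bash
python3 - <<'E'
from h import *
print(proj("side",[508.6,380,267]),proj("side",[508.6,388,267]),proj("side",[508.6,334,188]))
for n in ("side","top"):
  im=snapshot(n)
  print(n,[(round(d["confidence"],2),d["at"],atz(n,d["at"],56)) for d in place_of(n,"large_flask_bulb")])
im=snapshot("top")[:,:,::-1]
cv2.imwrite("pics/c3.png",cv2.resize(im[180:290,110:260],None,fx=4,fy=4,interpolation=cv2.INTER_CUBIC))
E
```

```text
[236.14992794 331.60100774] [239.6993791  330.46344305] [265.74466455 337.63665483]
side [(0.64, [338.7, 336.1], array([509.84562873, 339.74175802,  56.        ]))]
top [(0.87, [236.1, 181.4], array([511.03118661, 336.25465051,  56.        ])), (0.35, [262.4, 465.3], array([ 454.44763512, -293.89053948,   56.        ]))]
```

View pics/c3.png

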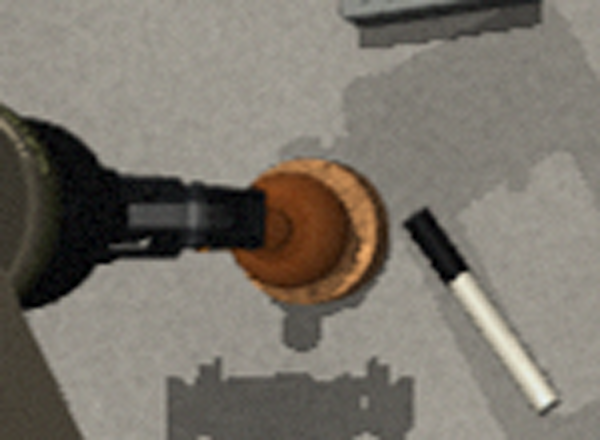

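Request:
apply_moves(
  targets="0 0 0 0 -0.05 2.5 8.5;0 0 0 0 -0.05 5 8.5;0 0 0 0 -0.05 7.5 8.5;0 0 0 0 -0.05 10 8.5;0 0 0 0 -0.05 11.5 8.5",
  force=25,
)

```text
time: 4.6
tool_pos: [508.2, 331.7, 139.4]
tcp_rot: [179.9, -0.1, -90.1]
ft_force: [-0.7, -0.3, -0.8]
finger_gap: 85.0
```

Request:
apply_moves(
  targets="0 0 0 0 0 0 7;0 0 0 0 0 0 5.5;0 0 0 0 0 0 4;0 0 0 0 0 0 3;0 0 0 0 0 0 2",
  force=25,
)

```text
time: 5.1
tool_pos: [509.9, 333.7, 142.7]
tcp_rot: [-179.9, 0.1, -90.0]
ft_force: [0.4, 0.6, 2.9]
finger_gap: 23.4
```

Request:
apply_moves(
  targets="0 0 0 0 0 0 2;0 0 0 0 0 0 2;0 0 0 0 0 0 2;0 0 0 0 0 0 2;0 0 0 0 0 0 2",
  force=25,
)

```text
time: 5.6
tool_pos: [509.9, 333.7, 142.6]
tcp_rot: [-179.9, 0.1, -90.0]
ft_force: [0.1, 0.8, 5.8]
finger_gap: 23.2
```

Request:
apply_moves(
  targets="0 0 0 0 0 -1.5 2;0 0 0 0 0 -4 2;0 0 0 0 0 -7 2;0 0 0 0 0 -10 2;0 0 0 0 0 -12.5 2",
)

```text
time: 6.1
tool_pos: [509.1, 333.2, 268.9]
tcp_rot: [-180.0, 0.0, -90.0]
ft_force: [-1.3, 0.1, -1.2]
finger_gap: 23.0
```

Request:
apply_moves(
  targets="0 0 0 0 0 -0.5 2;0 0 0 0 0 -0.5 2;0 0 0 0 0 -0.5 2;0 0 0 0 0 -0.5 2;0 0 0 0 0 -0.5 2",
)

```text
time: 6.6
tool_pos: [508.5, 332.8, 269.5]
tcp_rot: [179.9, -0.1, -90.0]
ft_force: [0.1, -0.4, -0.8]
finger_gap: 23.3
```

```bash
python3 - <<'E'
from h import *
s=sense();print(s["time"],s["tool_pos"],s["tcp_rot"],s["ft_force"],s["wrist_torque"],s["finger_gap"])
im=snapshot("side")[:,:,::-1].copy()
for z in(0,): 
  p=s["tool_pos"]; print(proj("side",p+[0,0,46]),proj("side",p+[0,0,-119]))
cv2.imwrite("pics/c4.png",cv2.resize(im[140:390,240:440],None,fx=2.4,fy=2.4,interpolation=cv2.INTER_CUBIC))
E
```

```text
6.6 [508.46960789 332.82212742 269.47641703] [ 1.79856240e+02 -7.79424709e-02 -9.00019955e+01] [ 0.1197341  -0.43697424 -0.78567931] [ 0.02741509 -0.0109972  -0.01314847] 23.304195656357727
[183.9623074  337.99962914] [286.51787195 337.83396253]
```

View pics/c4.png

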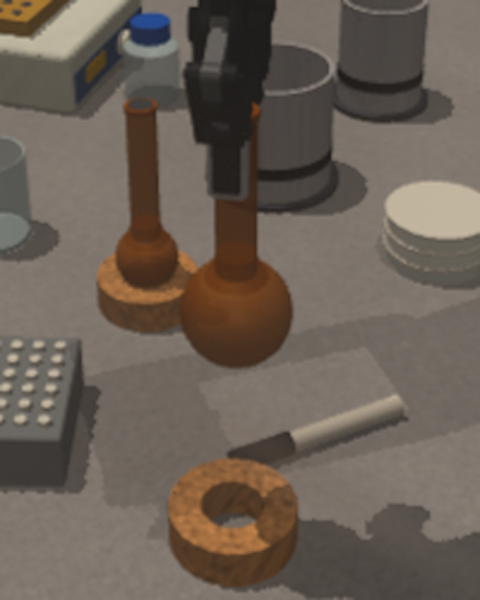

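Request:
apply_moves(
  targets="0 0 0 1 0 0 2;0 0 0 3 0 0 2;0 0 0 6 0 0 2;0 0 0 9 0 0 2;0 0 0 12 0 0 2",
)

```text
time: 7.15
tool_pos: [508.8, 211.5, 271.1]
tcp_rot: [180.0, -0.0, -90.0]
ft_force: [0.4, -0.7, 0.4]
finger_gap: 23.2
```

Request:
apply_moves(
  targets="0 0 0 3 0 0 2;0 0 0 6 0 0 2;0 0 0 9 0 0 2;0 0 0 12 0 0 2;0 0 0 15 0 0 2",
)

```text
time: 7.65
tool_pos: [508.7, 61.4, 271.3]
tcp_rot: [-180.0, -0.0, -90.0]
ft_force: [0.1, 0.1, -1.0]
finger_gap: 23.5
```

Request:
apply_moves(
  targets="0 0 0 3 -0.8 0 2;0 0 0 6 -1.6 0 2;0 0 0 9 -2.4 0 2;0 0 0 12 -3 0 2;0 0 0 14 -3.4 0 2",
)

```text
time: 8.15
tool_pos: [542.8, -79.4, 271.1]
tcp_rot: [180.0, -0.0, -90.1]
ft_force: [0.7, 0.8, -0.9]
finger_gap: 23.1
```

Request:
apply_moves(
  targets="0 0 0 2 -0.1 0 2;0 0 0 3.5 -0.1 0 2;0 0 0 4.5 -0.1 0 2;0 0 0 4.5 -0.1 0 2;0 0 0 4.5 -0.1 0 2",
)

```text
time: 8.65
tool_pos: [544.0, -121.4, 271.3]
tcp_rot: [-180.0, 0.0, -90.0]
ft_force: [1.2, 0.3, -1.0]
finger_gap: 23.5
```

```bash
python3 - <<'E'
from h import *
s=sense();print(s["time"],s["tool_pos"],s["tcp_rot"],s["ft_force"],s["finger_gap"])
im=snapshot("side")[:,:,::-1].copy()
for q in("wide_pot_rim","large_flask_bulb"):print(q,place_of("side",q)[:2])
p=s["tool_pos"]; print(proj("side",p+[0,0,-119+33]),proj("side",[544,-122,120]))
a=np.linspace(0,6.28,60)
x=cv2.resize(im[90:290,270:450],None,fx=3,fy=3,interpolation=cv2.INTER_CUBIC)
for q in a:
  u=proj("side",[544+56*np.cos(q),-122+56*np.sin(q),120]);cv2.circle(x,(int((u[1]-270)*3),int((u[0]-90)*3)),1,(0,0,255),-1)
  u=proj("side",[454+45*np.cos(q),-305+45*np.sin(q),120]);cv2.circle(x,(int((u[1]-270)*3),int((u[0]-90)*3)),1,(0,0,255),-1)
cv2.imwrite("pics/c5.png",x)
E
```

```text
8.65 [ 544.02444064 -121.44725361  271.30609713] [-1.79999192e+02  2.21914542e-02 -9.00036963e+01] [ 1.2098283   0.32340109 -0.95167149] 23.469007440406298
wide_pot_rim [{'at': [166.2, 355.4], 'confidence': 0.86}, {'at': [264.2, 300.8], 'confidence': 0.47}]
large_flask_bulb [{'at': [139.7, 354.7], 'confidence': 0.65}]
[139.63164999 356.17257682] [166.9740986  355.65828492]
```

View pics/c5.png

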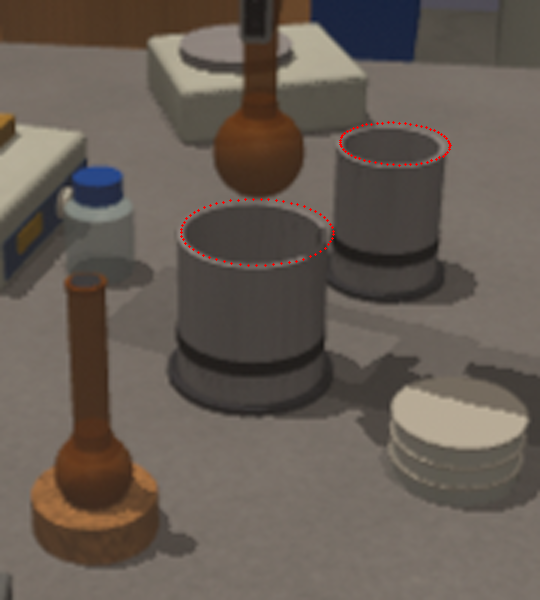

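Request:
apply_moves(
  targets="0 0 0 0 0 2.2 2;0 0 0 0 0 4.4 2;0 0 0 0 0 6.2 2;0 0 0 0 0 7.2 2;0 0 0 0 0 7.8 2",
)

```text
time: 9.3
tool_pos: [543.8, -121.2, 192.4]
tcp_rot: [179.9, 0.0, -90.0]
ft_force: [-0.8, 0.6, -0.1]
finger_gap: 23.1
```

Request:
apply_moves(
  targets="0 0 0 0 0 0 2;0 0 0 0 0 0 2;0 0 0 0 0 0 2;0 0 0 0 0 0 2;0 0 0 0 0 0.05 2",
)

```text
time: 9.8
tool_pos: [544.5, -121.9, 193.4]
tcp_rot: [-179.9, -0.0, -90.0]
ft_force: [0.7, -0.2, -1.1]
finger_gap: 23.3
```

Request:
apply_moves(
  targets="0 0 0 0 0 0.12 2;0 0 0 0 0 0.24 2;0 0 0 0 0 0.36 2;0 0 0 0 0 0.48 2;0 0 0 0 0 0.6 2",
)

```text
time: 10.3
tool_pos: [544.1, -121.8, 186.6]
tcp_rot: [180.0, 0.0, -90.0]
ft_force: [0.9, -0.4, -1.3]
finger_gap: 23.3
```

Request:
apply_moves(
  targets="0 0 0 0 0 0.06 2;0 0 0 0 0 0.12 2;0 0 0 0 0 0.18 2;0 0 0 0 0 0.24 2;0 0 0 0 0 0.3 2",
)

```text
time: 10.8
tool_pos: [544.1, -121.8, 183.8]
tcp_rot: [-180.0, -0.0, -90.0]
ft_force: [0.6, 0.5, -0.9]
finger_gap: 23.6
```

Request:
apply_moves(
  targets="0 0 0 0 0 0.06 2;0 0 0 0 0 0.12 2;0 0 0 0 0 0.18 2;0 0 0 0 0 0.24 2;0 0 0 0 0 0.3 2",
)

```text
time: 11.3
tool_pos: [544.1, -121.8, 180.7]
tcp_rot: [180.0, 0.0, -90.0]
ft_force: [-0.6, -0.4, -1.4]
finger_gap: 23.2
```

Request:
apply_moves(
  targets="0 0 0 0 0 0.06 2;0 0 0 0 0 0.12 2;0 0 0 0 0 0.18 2;0 0 0 0 0 0.24 2;0 0 0 0 0 0.3 2",
)

```text
time: 11.8
tool_pos: [544.1, -121.8, 177.7]
tcp_rot: [180.0, 0.0, -90.0]
ft_force: [0.3, 0.5, -1.6]
finger_gap: 23.6
```

Request:
apply_moves(
  targets="0 0 0 0 0 0.06 2;0 0 0 0 0 0.12 2;0 0 0 0 0 0.18 2;0 0 0 0 0 0.24 2;0 0 0 0 0 0.3 2",
)

```text
time: 12.3
tool_pos: [544.1, -121.8, 174.7]
tcp_rot: [180.0, 0.0, -90.0]
ft_force: [-0.1, 0.4, -1.7]
finger_gap: 23.6
```

Request:
apply_moves(
  targets="0 0 0 0 0 0.06 2;0 0 0 0 0 0.12 2;0 0 0 0 0 0.18 2;0 0 0 0 0 0.24 2;0 0 0 0 0 0.3 2",
)

```text
time: 12.8
tool_pos: [544.1, -121.8, 171.8]
tcp_rot: [-180.0, -0.0, -90.0]
ft_force: [-0.2, -0.5, -2.5]
finger_gap: 23.1
```

Request:
apply_moves(
  targets="0 0 0 0 0 0.06 2;0 0 0 0 0 0.12 2;0 0 0 0 0 0.18 2;0 0 0 0 0 0.24 2;0 0 0 0 0 0.3 2",
)

```text
time: 13.3
tool_pos: [544.1, -121.8, 168.8]
tcp_rot: [-180.0, -0.0, -90.0]
ft_force: [-0.1, -0.5, -1.5]
finger_gap: 23.5
```

Request:
apply_moves(
  targets="0 0 0 0 0 0.06 2;0 0 0 0 0 0.12 2;0 0 0 0 0 0.18 2;0 0 0 0 0 0.24 2;0 0 0 0 0 0.3 2",
)

```text
time: 13.8
tool_pos: [544.1, -121.8, 165.7]
tcp_rot: [-180.0, 0.0, -90.0]
ft_force: [-0.3, 0.3, -0.4]
finger_gap: 23.3
```

Request:
apply_moves(
  targets="0 0 0 0 0 0.04 2;0 0 0 0 0 0.08 2;0 0 0 0 0 0.12 2;0 0 0 0 0 0.16 2;0 0 0 0 0 0.2 2",
)

```text
time: 14.3
tool_pos: [544.1, -121.8, 163.8]
tcp_rot: [-180.0, -0.0, -90.0]
ft_force: [0.9, 0.2, -1.1]
finger_gap: 23.1
```

Request:
apply_moves(
  targets="0 0 0 0 0 0.06 2;0 0 0 0 0 0.12 2;0 0 0 0 0 0.18 2;0 0 0 0 0 0.24 2;0 0 0 0 0 0.3 2",
)

```text
time: 14.8
tool_pos: [544.1, -121.8, 160.7]
tcp_rot: [180.0, 0.0, -90.0]
ft_force: [0.2, -0.2, -0.6]
finger_gap: 23.5
```

Request:
apply_moves(
  targets="0 0 0 0 0 0.06 2;0 0 0 0 0 0.12 2;0 0 0 0 0 0.18 2;0 0 0 0 0 0.24 2;0 0 0 0 0 0.3 2",
)

```text
time: 15.3
tool_pos: [544.1, -121.8, 157.7]
tcp_rot: [180.0, 0.0, -90.0]
ft_force: [0.3, 0.6, -0.2]
finger_gap: 23.1
```

Request:
apply_moves(
  targets="0 0 0 0 0 0.04 2;0 0 0 0 0 0.08 2;0 0 0 0 0 0.12 2;0 0 0 0 0 0.16 2;0 0 0 0 0 0.2 2",
)

```text
time: 15.8
tool_pos: [544.1, -121.8, 155.8]
tcp_rot: [180.0, 0.0, -90.0]
ft_force: [-0.1, -0.5, -1.4]
finger_gap: 23.0
```

Request:
apply_moves(
  targets="0 0 0 0 0 0.06 2;0 0 0 0 0 0.12 2;0 0 0 0 0 0.18 2;0 0 0 0 0 0.24 2;0 0 0 0 0 0.3 2",
)

```text
time: 16.3
tool_pos: [544.1, -121.8, 152.7]
tcp_rot: [-180.0, 0.0, -90.0]
ft_force: [0.5, -0.7, -1.8]
finger_gap: 23.1
```

Request:
apply_moves(
  targets="0 0 0 0 0 0.06 2;0 0 0 0 0 0.12 2;0 0 0 0 0 0.18 2;0 0 0 0 0 0.24 2;0 0 0 0 0 0.3 2",
)

```text
time: 16.8
tool_pos: [544.1, -121.8, 149.7]
tcp_rot: [180.0, 0.0, -90.0]
ft_force: [-0.6, -0.6, -0.5]
finger_gap: 23.4
```

Request:
apply_moves(
  targets="0 0 0 0 0 0.06 2;0 0 0 0 0 0.12 2;0 0 0 0 0 0.18 2;0 0 0 0 0 0.24 2;0 0 0 0 0 0.3 2",
)

```text
time: 17.3
tool_pos: [544.1, -121.8, 146.7]
tcp_rot: [-180.0, 0.0, -90.0]
ft_force: [0.3, 0.3, -2.0]
finger_gap: 23.6
```

Request:
apply_moves(
  targets="0 0 0 0 0 0.06 2;0 0 0 0 0 0.12 2;0 0 0 0 0 0.18 2;0 0 0 0 0 0.24 2;0 0 0 0 0 0.3 2",
)

```text
time: 17.8
tool_pos: [544.1, -121.8, 143.8]
tcp_rot: [-180.0, -0.0, -90.0]
ft_force: [-0.2, -0.0, -1.2]
finger_gap: 23.1
```

Request:
apply_moves(
  targets="0 0 0 0 0 0.06 2;0 0 0 0 0 0.12 2;0 0 0 0 0 0.18 2;0 0 0 0 0 0.24 2;0 0 0 0 0 0.3 2",
)

```text
time: 18.3
tool_pos: [544.3, -121.9, 141.1]
tcp_rot: [-180.0, -0.0, -90.0]
ft_force: [-0.3, -0.2, 2.3]
finger_gap: 23.5
```

Request:
apply_moves(
  targets="0 0 0 0 0 0 2;0 0 0 0 0 0 2;0 0 0 0 0 0 2;0 0 0 0 0 0 2;0 0 0 0 0 -0.05 2",
)

```text
time: 18.8
tool_pos: [544.2, -121.8, 141.3]
tcp_rot: [-180.0, -0.0, -90.0]
ft_force: [0.7, 1.1, 3.1]
finger_gap: 23.4
```

Request:
apply_moves(
  targets="0 0 0 0 0 -0.03 2;0 0 0 0 0 -0.06 2;0 0 0 0 0 -0.08 2;0 0 0 0 0 -0.08 2;0 0 0 0 0 -0.08 2",
)

```text
time: 19.3
tool_pos: [544.0, -121.8, 142.0]
tcp_rot: [180.0, 0.0, -90.0]
ft_force: [-0.2, -1.4, 1.3]
finger_gap: 23.2
```

Request:
apply_moves(
  targets="0 0 0 0 0 0 3;0 0 0 0 0 0 4;0 0 0 0 0 0 5.5;0 0 0 0 0 0 7;0 0 0 0 0 0 8.5",
)

```text
time: 19.8
tool_pos: [544.1, -121.8, 142.0]
tcp_rot: [180.0, 0.0, -90.0]
ft_force: [0.5, -0.1, 0.4]
finger_gap: 80.9
```

Request:
apply_moves(
  targets="0 0 0 0 0 0 8.5;0 0 0 0 0 0 8.5;0 0 0 0 0 0 8.5;0 0 0 0 0 -1 8.5;0 0 0 0 0 -2.5 8.5",
)

```text
time: 20.3
tool_pos: [543.4, -121.6, 167.1]
tcp_rot: [179.9, 0.0, -90.0]
ft_force: [-0.5, -0.7, 0.0]
finger_gap: 84.9
```

Request:
apply_moves(
  targets="0 0 0 0 0 -2.5 8.5;0 0 0 0 0 -5 8.5;0 0 0 0 0 -7.5 8.5;0 0 0 0 0 -9.5 8.5;0 0 0 0 0 -10.5 8.5",
)

```text
time: 20.8
tool_pos: [545.3, -122.2, 276.3]
tcp_rot: [-179.7, -0.1, -90.0]
ft_force: [1.0, -0.7, -0.1]
finger_gap: 85.1
```

```bash
python3 - <<'E'
from h import *
s=sense();print(s["time"],s["tool_pos"],s["ft_force"],s["finger_gap"])
im=snapshot("side")[:,:,::-1].copy()
for P in([544,-121,188],[544,-121,20]): print(proj("side",P))
cv2.imwrite("pics/c6.png",cv2.resize(im[60:290,250:450],None,fx=2.5,fy=2.5,interpolation=cv2.INTER_CUBIC))
E
```

```text
20.8 [ 545.25479623 -122.18768947  276.3396316 ] [ 0.96989244 -0.70096426 -0.09901867] 85.13744703229828
[138.54544671 356.17974628]
[206.31060558 354.80088531]
```

View pics/c6.png

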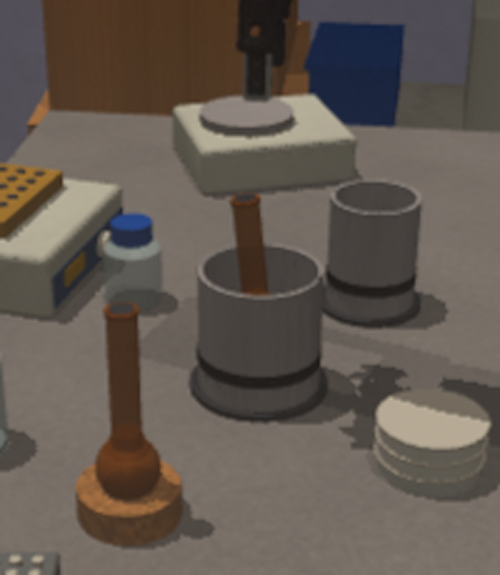

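Request:
apply_moves(
  targets="0 0 -0.14 -4 0 0 8.5;0 0 -0.28 -8 0 0 8.5;0 0 -0.42 -12 0 0 8.5;0 0 -0.56 -15 0 0 8.5;0 0 -0.7 -17 0 0 8.5",
)

```text
time: 21.35
tool_pos: [543.5, 50.4, 271.5]
tcp_rot: [180.0, 0.1, -49.5]
ft_force: [0.7, -1.3, 0.7]
finger_gap: 84.9
```

```bash
python3 - <<'E'
from h import *
from scipy.optimize import least_squares
s=sense();print(s["time"],s["tool_pos"],s["tcp_rot"])
T=snapshot("top")[:,:,::-1].copy();S=snapshot("side")[:,:,::-1].copy()
cv2.imwrite("pics/top1.png",T);cv2.imwrite("pics/side1.png",S)
print([ (d["at"],d["confidence"]) for d in place_of("side","large_flask_bulb")])
# rim fit: maximise mean brightness over rim annulus at z=120
t=cv2.imread("pics/top0.png",0).astype(np.float32);sd=cv2.imread("pics/side0.png",0).astype(np.float32)
a=np.linspace(0,2*np.pi,180,endpoint=False)
def score(im,n,x,y,ri,ro):
    f=lambda r:np.array([proj(n,[x+r*np.cos(q),y+r*np.sin(q),120]) for q in a]).astype(np.float32)
    v=lambda r:cv2.remap(im,f(r)[:,1].copy().reshape(1,-1),f(r)[:,0].copy().reshape(1,-1),1)
    return v((ri+ro)/2).mean()-0.5*v(ri-3).mean()-0.5*v(ro+3).mean()
for nm,x0,y0,ri,ro in(("wide",545,-122,51,56),("narrow",454,-305,40,45)):
  for n,im in(("top",t),("side",sd)):
    g=[(score(im,n,x0+i,y0+j,ri,ro),x0+i,y0+j) for i in np.arange(-5,5.1,1) for j in np.arange(-5,5.1,1)]
    print(nm,n,sorted(g)[-3:])
A=cv2.resize(S[110:230,310:410],None,fx=4,fy=4,interpolation=cv2.INTER_CUBIC)
B=cv2.resize(T[160:280,340:440],None,fx=4,fy=4,interpolation=cv2.INTER_CUBIC)
cv2.imwrite("pics/c7.png",np.hstack([A,B]))
E
```

```text
21.35 [543.51426869  50.44084022 271.50583558] [ 1.79975423e+02  5.77420723e-02 -4.94719597e+01]
[([178.8, 304.2], 0.59)]Traceback (most recent call last):
  File "<stdin>", line 16, in <module>
  File "<stdin>", line 13, in score
  File "<stdin>", line 12, in <lambda>
  File "<stdin>", line 11, in <lambda>
  File "h.py", line 17, in proj
    m=cam(n); q=rot(m).T@(np.array(P,float)-np.array(m["position"]))
  File "h.py", line 5, in cam
    m=camera_model(n); return m
ValueError: time passes only in moves, steps and waits
```

```bash
sed -i 's/^def cam(n):/from functools import lru_cache\n@lru_cache\ndef cam(n):/' h.py; cat > fit.py <<'E'
from h import *
t=cv2.imread("pics/top0.png",0).astype(np.float32);sd=cv2.imread("pics/side0.png",0).astype(np.float32)
a=np.linspace(0,2*np.pi,120,endpoint=False)
def score(im,n,x,y,ri,ro):
    def v(r):
        f=np.array([proj(n,[x+r*np.cos(q),y+r*np.sin(q),120]) for q in a]).astype(np.float32)
        return cv2.remap(im,f[:,1].copy().reshape(1,-1),f[:,0].copy().reshape(1,-1),1).mean()
    return v((ri+ro)/2)-0.5*v(ri-3)-0.5*v(ro+3)
for nm,x0,y0,ri,ro in(("wide",545,-122,51,56),("narrow",454,-305,40,45)):
  for n,im in(("top",t),("side",sd)):
    g=[(round(float(score(im,n,x0+i,y0+j,ri,ro)),1),x0+i,y0+j) for i in np.arange(-5,5.1,1) for j in np.arange(-5,5.1,1)]
    print(nm,n,sorted(g)[-3:])
S=cv2.imread("pics/side1.png");T=cv2.imread("pics/top1.png")
A=cv2.resize(S[110:230,310:410],None,fx=4,fy=4,interpolation=cv2.INTER_CUBIC)
B=cv2.resize(T[160:280,340:440],None,fx=4,fy=4,interpolation=cv2.INTER_CUBIC)
cv2.imwrite("pics/c7.png",np.hstack([A,B]))
E
python3 fit.py
```

```text
wide top [(115.8, np.float64(547.0), np.float64(-121.0)), (117.4, np.float64(546.0), np.float64(-122.0)), (122.6, np.float64(546.0), np.float64(-121.0))]
wide side [(29.2, np.float64(547.0), np.float64(-120.0)), (29.7, np.float64(548.0), np.float64(-119.0)), (30.3, np.float64(548.0), np.float64(-120.0))]
narrow top [(109.3, np.float64(455.0), np.float64(-304.0)), (109.7, np.float64(456.0), np.float64(-303.0)), (112.6, np.float64(456.0), np.float64(-304.0))]
narrow side [(21.6, np.float64(458.0), np.float64(-303.0)), (22.2, np.float64(458.0), np.float64(-301.0)), (22.5, np.float64(458.0), np.float64(-302.0))]
```

View pics/c7.png

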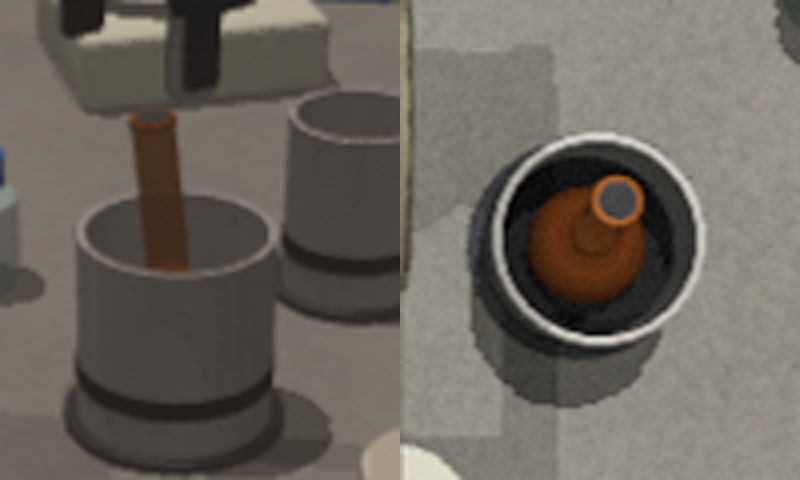

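```bash
python3 - <<'E'
from h import *
b=atz("top",[220.75,386.75],55);m=atz("top",[210.5,394.25],186.5);s2=atz("side",[110+120/4,310+153/4],186.5)
print(b,m,s2,tri("top",[210.5,394.25],"side",[110+120/4,310+153/4]))
E
```

```text
[ 545.93858098 -122.65270735   55.        ] [ 559.06783225 -123.45293245  186.5       ] [ 560.1138293  -113.99553934  186.5       ] (array([ 560.44614136, -123.84855496,  182.30487986]), np.float64(2.1435391795020524))
```

Request:
apply_moves(
  targets="0 0 -0.14 0 0 0 8.5;0 0 -0.28 0 0 0 8.5;0 0 -0.42 0 0 0 8.5;0 0 -0.56 0 0 0 8.5;0 0 -0.7 0 0 0 8.5",
)

```text
time: 22.0
tool_pos: [544.0, 46.8, 271.7]
tcp_rot: [180.0, 0.0, -9.7]
ft_force: [-0.5, -0.1, 0.6]
finger_gap: 84.9
```

Request:
apply_moves(
  targets="0 0 -0.05 0.6 3 0 8.5;0 0 -0.1 1.3 7 0 8.5;0 0 -0.14 2.1 11 0 8.5;0 0 -0.1708 2.7 14.5 0 8.5;0 0 -0.1708 3.2 16.7 0 8.5",
)

```text
time: 22.5
tool_pos: [546.4, -125.7, 271.7]
tcp_rot: [180.0, 0.0, -0.3]
ft_force: [-0.1, 0.3, -0.7]
finger_gap: 85.2
```

Request:
apply_moves(
  targets="0 0 0 0 0 0 8.5;0 0 0 0 0 0 8.5;0 0 0 0 0 0 8.5;0 0 0 0 0 0 8.5;0 0 0 0 0 0 8.5",
)

```text
time: 23.0
tool_pos: [547.3, -121.0, 272.1]
tcp_rot: [-180.0, -0.0, 0.0]
ft_force: [0.5, -0.5, -0.4]
finger_gap: 84.9
```

Request:
apply_moves(
  targets="0 0 0 0 0.1 3.5 8.5;0 0 0 0 0.1 7 8.5;0 0 0 0 0.1 10 8.5;0 0 0 0 0.1 11.8 8.5;0 0 0 0 0.1 12.4 8.5",
  force=20,
)

```text
time: 23.5
tool_pos: [545.7, -121.7, 145.3]
tcp_rot: [-179.9, 0.2, 0.0]
ft_force: [-0.5, -0.7, 1.0]
finger_gap: 85.2
```

Request:
apply_moves(
  targets="0 0 0 0 0 0 7;0 0 0 0 0 0 6;0 0 0 0 0 0 5.2;0 0 0 0 0 0 4.6;0 0 0 0 0 0 4",
  force=20,
)

```text
time: 24.0
tool_pos: [547.7, -123.0, 149.0]
tcp_rot: [180.0, -0.1, -0.0]
ft_force: [0.6, -0.0, -0.3]
finger_gap: 40.1
```

Request:
apply_moves(
  targets="0 0 0 0 0 0 3.6;0 0 0 0 0 0 3.2;0 0 0 0 0 0 2.9;0 0 0 0 0 0 2.6;0 0 0 0 0 -0.1 2.2",
  force=20,
)

```text
time: 24.5
tool_pos: [547.0, -122.7, 148.8]
tcp_rot: [-180.0, 0.0, 0.0]
ft_force: [-1.6, -0.3, -0.9]
finger_gap: 23.3
```

Request:
apply_moves(
  targets="0 0 0 0 0 0 2;0 0 0 0 0 0 2;0 0 0 0 0 0 2;0 0 0 0 0 0 2;0 0 0 0 0 0 2",
  force=20,
)

```text
time: 25.0
tool_pos: [547.2, -122.8, 149.0]
tcp_rot: [-180.0, 0.0, -0.0]
ft_force: [-0.3, -0.1, -0.8]
finger_gap: 23.8
```

Request:
apply_moves(
  targets="0 0 0 0 0 -0.2 2;0 0 0 0 0 -0.4 2;0 0 0 0 0 -0.6 2;0 0 0 0 0 -0.6 2;0 0 0 0 0 -0.6 2",
)

```text
time: 25.5
tool_pos: [547.4, -122.8, 155.3]
tcp_rot: [180.0, -0.0, -0.0]
ft_force: [0.4, -0.1, -1.1]
finger_gap: 23.3
```

```bash
cat > neck.py <<'E'
from h import *
def neck(S,r0,r1,c0,c1):
    hsv=cv2.cvtColor(S,cv2.COLOR_BGR2HSV)
    out=[]
    for r in range(r0,r1):
        b,g,rr=[S[r,c0:c1,k].astype(float) for k in range(3)]
        m=np.where((rr>1.5*g)&(rr>45)&(g>1.2*b))[0]
        if 6<=len(m)<=20: out.append((r,c0+m.mean(),len(m)))
    return out
E
python3 - <<'E'
from neck import *
S=cv2.imread("pics/side1.png");o=neck(S,135,180,330,375);print(o[::5])
s=sense();print(s["time"],s["tool_pos"],s["ft_force"])
S=snapshot("side")[:,:,::-1].copy();cv2.imwrite("pics/side2.png",S);o=neck(S,125,180,330,375);print(o[::4])
for z in(190,150,110):print(proj("side",[547.2,-122.8,z]))
E
```

```text
[(141, np.float64(347.5), 10)]
25.5 [ 547.35580538 -122.84194321  155.25580118] [ 0.3814684  -0.08482003 -1.09570983]
[(137, np.float64(353.6666666666667), 9), (141, np.float64(353.0), 7), (147, np.float64(353.5), 6), (160, np.float64(354.0), 7), (164, np.float64(353.375), 8), (168, np.float64(353.5), 6), (172, np.float64(353.0), 9), (176, np.float64(353.0), 11)]
[137.26763718 354.82908722]
[154.31867537 354.50639116]
[170.77934508 354.19486801]
```

Request:
apply_moves(
  targets="0 0 0 0 0 0.08 2;0 0 0 0 0 0.16 2;0 0 0 0 0 0.24 2;0 0 0 0 0 0.32 2;0 0 0 0 0 0.4 2",
)

```text
time: 26.05
tool_pos: [547.2, -122.8, 150.9]
tcp_rot: [-180.0, 0.0, 0.0]
ft_force: [0.6, 0.2, -1.1]
finger_gap: 23.6
```

Request:
apply_moves(
  targets="0 0 0 0 0 0.05 2;0 0 0 0 0 0.1 2;0 0 0 0 0 0.15 2;0 0 0 0 0 0.2 2;0 0 0 0 0 0.25 2",
)

```text
time: 26.55
tool_pos: [547.3, -122.8, 148.6]
tcp_rot: [-180.0, -0.0, 0.0]
ft_force: [0.7, 0.2, -0.8]
finger_gap: 23.7
```

Request:
apply_moves(
  targets="0 0 0 0 0 0.04 2;0 0 0 0 0 0.08 2;0 0 0 0 0 0.12 2;0 0 0 0 0 0.16 2;0 0 0 0 0 0.2 2",
)

```text
time: 27.05
tool_pos: [547.5, -122.9, 146.9]
tcp_rot: [180.0, -0.0, 0.0]
ft_force: [-0.5, -0.6, 2.8]
finger_gap: 23.3
```

Request:
apply_moves(
  targets="0 0 0 0 0 -0.03 2;0 0 0 0 0 -0.06 2;0 0 0 0 0 -0.06 2;0 0 0 0 0 -0.06 2;0 0 0 0 0 -0.06 2",
)

```text
time: 27.55
tool_pos: [547.3, -122.8, 147.2]
tcp_rot: [180.0, -0.0, -0.0]
ft_force: [0.6, -0.8, 1.0]
finger_gap: 23.2
```

Request:
apply_moves(
  targets="0 0 0 0 0 0 2.6;0 0 0 0 0 0 3;0 0 0 0 0 0 4;0 0 0 0 0 0 6;0 0 0 0 0 0 8.5",
)

```text
time: 28.05
tool_pos: [547.2, -122.8, 147.1]
tcp_rot: [-180.0, 0.0, 0.0]
ft_force: [0.3, -0.1, -0.6]
finger_gap: 67.9
```

```bash
python3 - <<'E'
from neck import *
s=sense();print(s["time"],s["tool_pos"],s["ft_force"],s["finger_gap"])
S=snapshot("side")[:,:,::-1].copy();cv2.imwrite("pics/side3.png",S);o=neck(S,125,180,330,375);print(o[::4])
E
```

```text
28.05 [ 547.21414772 -122.77524532  147.12252724] [ 0.34763084 -0.12888212 -0.6350005 ] 67.92355106708068
[(141, np.float64(356.0), 11), (145, np.float64(354.5), 8), (149, np.float64(355.7142857142857), 7), (159, np.float64(355.0), 9), (163, np.float64(354.0), 7), (167, np.float64(355.0), 9), (171, np.float64(354.0), 9), (175, np.float64(354.0), 9)]
```

Request:
apply_moves(
  targets="0 0 0 0 0 0 8.5;0 0 0 0 0 0 8.5;0 0 0 0 0 -1 8.5;0 0 0 0 0 -3 8.5;0 0 0 0 0 -6 8.5",
)

```text
time: 28.6
tool_pos: [546.1, -122.5, 206.7]
tcp_rot: [-179.9, 0.2, -0.0]
ft_force: [0.3, -0.9, -0.1]
finger_gap: 85.4
```

Request:
apply_moves(
  targets="0 0 0 0 0 -3 8.5;0 0 0 0 0 -5 8.5;0 0 0 1 -3 -6 8.5;0 0 0 2.5 -7 -6 8.5;0 0 0 4 -11 -6 8.5",
)

```text
time: 29.1
tool_pos: [588.0, -12.1, 269.2]
tcp_rot: [180.0, -0.1, -0.1]
ft_force: [0.8, -0.9, 0.2]
finger_gap: 85.3
```

```bash
python3 - <<'E'
from neck import *
s=sense();print(s["time"],s["tool_pos"],s["ft_force"],s["finger_gap"])
S=snapshot("side")[:,:,::-1].copy();o=neck(S,125,180,330,375);print(o[::4])
T=snapshot("top")[:,:,::-1].copy();cv2.imwrite("pics/side4.png",S);cv2.imwrite("pics/top4.png",T)
A=cv2.resize(S[110:230,310:410],None,fx=4,fy=4,interpolation=cv2.INTER_CUBIC)
B=cv2.resize(T[160:280,340:440],None,fx=4,fy=4,interpolation=cv2.INTER_CUBIC)
cv2.imwrite("pics/c8.png",np.hstack([A,B]))
E
```

```text
29.1 [588.0479739  -12.11386178 269.16263831] [ 0.79127852 -0.8601854   0.17653323] 85.342507073143
[(141, np.float64(356.1111111111111), 9), (176, np.float64(354.0), 9)]
```

View pics/c8.png

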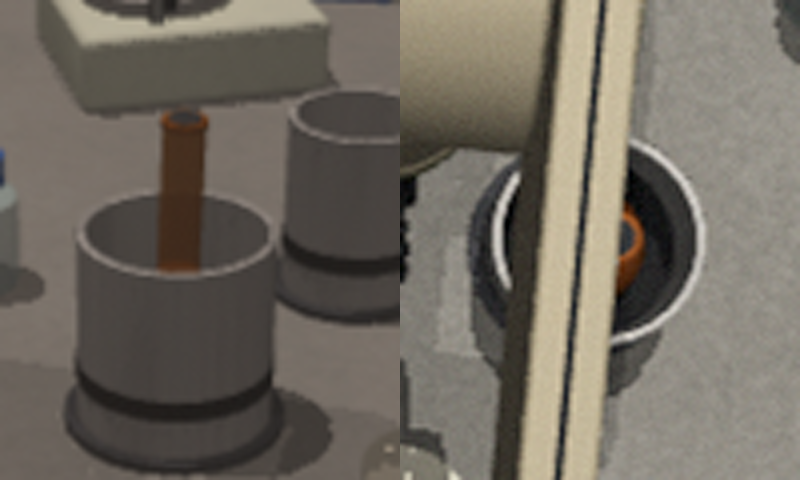

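Request:
apply_moves(
  targets="0 0 0 1 -3 0 8.5;0 0 0 2 -6.5 0 8.5;0 0 0 3 -9.5 0 8.5;0 0 0 3.1 -10.6 0 8.5;0 0 0 3.1 -10.6 0 8.5",
)

```text
time: 29.7
tool_pos: [618.2, 94.2, 267.5]
tcp_rot: [180.0, 0.0, 0.1]
ft_force: [-0.9, -1.0, -0.4]
finger_gap: 85.0
```

```bash
python3 - <<'E'
from h import *
s=sense();print(s["time"],s["tool_pos"],s["tcp_rot"],s["joint_pos"][5])
for n in ("side","top"):
  im=snapshot(n)
  print(n,[(round(d["confidence"],2),d["at"],atz(n,d["at"],46.6)) for d in place_of(n,"small_flask_bulb")][:2])
t=cv2.imread("pics/top0.png")
# bulb+neck colour blob and cork
for f,c,z in(("pics/top0.png","top",46.6),):
  pass
E
```

```text
29.7 [618.20590264  94.18536215 267.51478398] [1.79995988e+02 2.00221417e-04 1.14724577e-01] 3.8536920581834866
side [(0.67, [245.3, 301.7], array([619.85485743,  92.70898885,  46.6       ]))]
top [(0.43, [120.2, 323.8], array([776.98180635,  18.26289995,  46.6       ])), (0.18, [223.1, 390.4], array([ 541.11761938, -131.6582882 ,   46.6       ]))]
```

Request:
apply_moves(
  targets="0 0 0 0.05 0 3 8.5;0 0 0 0.05 0 6.5 8.5;0 0 0 0.05 0 9.5 8.5;0 0 0 0.05 0 11.8 8.5;0 0 0 0.05 0 12.6 8.5",
  force=25,
)

```text
time: 30.4
tool_pos: [616.7, 91.7, 137.9]
tcp_rot: [180.0, 0.3, -0.1]
ft_force: [-0.5, -0.2, 0.3]
finger_gap: 85.0
```

Request:
apply_moves(
  targets="0 0 0 0 0 0 7;0 0 0 0 0 0 5.5;0 0 0 0 0 0 4;0 0 0 0 0 0 3;0 0 0 0 0 0 2",
  force=25,
)

```text
time: 30.9
tool_pos: [619.5, 93.3, 142.5]
tcp_rot: [-180.0, -0.1, 0.0]
ft_force: [0.6, -0.9, 4.3]
finger_gap: 23.4
```

Request:
apply_moves(
  targets="0 0 0 0 0 0 2;0 0 0 0 0 0 2;0 0 0 0 0 0 2;0 0 0 0 0 0 2;0 0 0 0 0 0 2",
)

```text
time: 31.4
tool_pos: [619.5, 93.3, 142.4]
tcp_rot: [-180.0, -0.1, 0.0]
ft_force: [-1.1, -0.4, 6.1]
finger_gap: 23.6
```

Request:
apply_moves(
  targets="0 0 0 0 0 -1.5 2;0 0 0 0 0 -4 2;0 0 0 0 0 -7 2;0 0 0 0 0 -10 2;0 0 0 0 0 -12.5 2",
)

```text
time: 31.9
tool_pos: [618.8, 93.2, 268.8]
tcp_rot: [-180.0, -0.1, 0.0]
ft_force: [0.7, 0.3, -1.0]
finger_gap: 23.4
```

Request:
apply_moves(
  targets="0 0 0 0 0 -0.5 2;0 0 0 0 0 -0.5 2;0 0 0 0 0 -0.5 2;0 0 0 0 0 -0.5 2;0 0 0 0 0 -0.5 2",
)

```text
time: 32.4
tool_pos: [618.0, 93.1, 269.3]
tcp_rot: [180.0, 0.2, 0.0]
ft_force: [0.1, -0.5, -2.0]
finger_gap: 23.4
```

```bash
python3 - <<'E'
from neck import *
s=sense();print(s["time"],s["tool_pos"],s["tcp_rot"],s["ft_force"],s["finger_gap"])
S=snapshot("side")[:,:,::-1].copy()
T=snapshot("top")[:,:,::-1].copy();cv2.imwrite("pics/side5.png",S);cv2.imwrite("pics/top5.png",T)
zb=s["tool_pos"][2]-121+26
print(proj("side",[*s["tool_pos"][:2],zb]),proj("top",[*s["tool_pos"][:2],zb]))
for n in("side","top"):print(n,place_of(n,"small_flask_bulb")[:2])
A=cv2.resize(S[130:280,250:350],None,fx=4,fy=4,interpolation=cv2.INTER_CUBIC)
B=cv2.resize(T[110:260,230:330],None,fx=4,fy=4,interpolation=cv2.INTER_CUBIC)
cv2.imwrite("pics/c9.png",np.hstack([A,B]))
E
```

```text
32.4 [618.02421552  93.13507491 269.30938042] [1.79987934e+02 1.65121184e-01 1.82776650e-03] [ 0.09175493 -0.51245691 -2.02951701] 23.372053040644868
[187.86630181 300.2871859 ] [181.49833706 284.59520516]
side [{'at': [190.3, 297.8], 'confidence': 0.64}]
top []
```

View pics/c9.png

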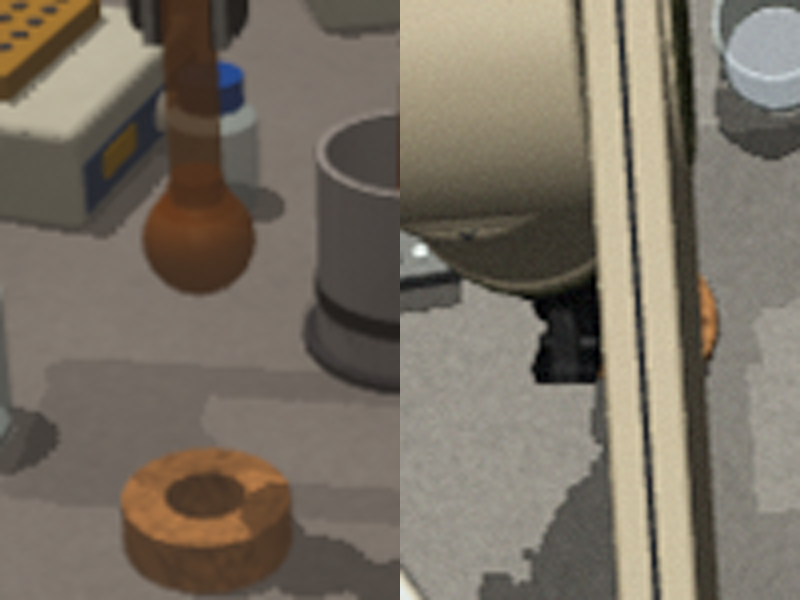

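Request:
apply_moves(
  targets="0 0 0 -1 0.8 0 2;0 0 0 -3 2.4 0 2;0 0 0 -5.5 4.5 0 2;0 0 0 -8 6.5 0 2;0 0 0 -10.5 8.5 0 2",
)

```text
time: 33.1
tool_pos: [512.8, 7.6, 271.1]
tcp_rot: [180.0, -0.0, 0.0]
ft_force: [-0.8, -0.5, -0.1]
finger_gap: 23.3
```

Request:
apply_moves(
  targets="0 0 0 -2.5 2 0 2;0 0 0 -5 4.2 0 2;0 0 0 -7 6.5 0 2;0 0 0 -8.3 9 0 2;0 0 0 -8.3 12 0 2",
)

```text
time: 33.6
tool_pos: [429.7, -112.3, 271.8]
tcp_rot: [180.0, -0.1, 0.0]
ft_force: [0.7, -0.1, -0.8]
finger_gap: 23.4
```

Request:
apply_moves(
  targets="0 0 0 0 3 0 2;0 0 0 0.5 6 0 2;0 0 0 1 9 0 2;0 0 0 1.5 12 0 2;0 0 0 2 15 0 2",
)

```text
time: 34.1
tool_pos: [450.8, -263.2, 271.3]
tcp_rot: [180.0, -0.0, -0.0]
ft_force: [-0.1, 0.7, -0.7]
finger_gap: 23.4
```

Request:
apply_moves(
  targets="0 0 0 0.3 2 0 2;0 0 0 0.6 3.5 0 2;0 0 0 0.6 4.3 0 2;0 0 0 0.6 4.3 0 2;0 0 0 0.6 4.3 0 2",
)

```text
time: 34.6
tool_pos: [456.8, -304.1, 271.2]
tcp_rot: [-180.0, 0.0, 0.0]
ft_force: [-0.1, -0.8, -1.5]
finger_gap: 23.4
```

Request:
apply_moves(
  targets="0 0 0 -0.04 0.11 2.2 2;0 0 0 -0.04 0.11 4.4 2;0 0 0 -0.04 0.11 6.2 2;0 0 0 -0.04 0.11 7.4 2;0 0 0 -0.04 0.11 8 2",
)

```text
time: 35.1
tool_pos: [456.1, -304.9, 190.1]
tcp_rot: [-179.9, 0.1, 0.0]
ft_force: [-0.5, -0.1, -1.1]
finger_gap: 23.2
```

Request:
apply_moves(
  targets="0 0 0 0 0 0 2;0 0 0 0 0 0 2;0 0 0 0 0 0.06 2;0 0 0 0 0 0.12 2;0 0 0 0 0 0.18 2",
)

```text
time: 35.6
tool_pos: [456.6, -306.1, 189.9]
tcp_rot: [180.0, -0.0, -0.0]
ft_force: [-0.5, -0.2, -0.7]
finger_gap: 23.2
```

Request:
apply_moves(
  targets="0 0 0 0 -0.08 0.08 2;0 0 0 0 -0.08 0.16 2;0 0 0 0 -0.08 0.24 2;0 0 0 0 -0.08 0.32 2;0 0 0 0 -0.08 0.4 2",
)

```text
time: 36.1
tool_pos: [456.3, -305.1, 185.3]
tcp_rot: [-180.0, 0.0, -0.0]
ft_force: [0.5, 0.6, -1.3]
finger_gap: 23.2
```

Request:
apply_moves(
  targets="0 0 0 0 0 0.07 2;0 0 0 0 0 0.14 2;0 0 0 0 0 0.21 2;0 0 0 0 0 0.28 2;0 0 0 0 0 0.35 2",
)

```text
time: 36.6
tool_pos: [456.4, -305.1, 181.9]
tcp_rot: [180.0, -0.0, -0.0]
ft_force: [0.8, -0.6, -1.6]
finger_gap: 23.1
```

Request:
apply_moves(
  targets="0 0 0 0 0 0.07 2;0 0 0 0 0 0.14 2;0 0 0 0 0 0.21 2;0 0 0 0 0 0.28 2;0 0 0 0 0 0.35 2",
)

```text
time: 37.1
tool_pos: [456.4, -305.1, 178.3]
tcp_rot: [180.0, 0.0, 0.0]
ft_force: [0.4, -0.2, -1.3]
finger_gap: 23.3
```

Request:
apply_moves(
  targets="0 0 0 0 0 0.07 2;0 0 0 0 0 0.14 2;0 0 0 0 0 0.21 2;0 0 0 0 0 0.28 2;0 0 0 0 0 0.35 2",
)

```text
time: 37.6
tool_pos: [456.4, -305.1, 174.8]
tcp_rot: [180.0, -0.0, 0.0]
ft_force: [-0.3, -0.5, -0.0]
finger_gap: 23.4
```

Request:
apply_moves(
  targets="0 0 0 0 0 0.05 2;0 0 0 0 0 0.1 2;0 0 0 0 0 0.15 2;0 0 0 0 0 0.2 2;0 0 0 0 0 0.25 2",
)

```text
time: 38.1
tool_pos: [456.3, -305.1, 172.4]
tcp_rot: [180.0, 0.0, -0.0]
ft_force: [0.2, 1.1, -1.1]
finger_gap: 23.3
```

Request:
apply_moves(
  targets="0 0 0 0 0 0.07 2;0 0 0 0 0 0.14 2;0 0 0 0 0 0.21 2;0 0 0 0 0 0.28 2;0 0 0 0 0 0.35 2",
)

```text
time: 38.6
tool_pos: [456.3, -305.1, 168.8]
tcp_rot: [-180.0, 0.0, 0.0]
ft_force: [-0.1, 1.1, -1.0]
finger_gap: 23.2
```

Request:
apply_moves(
  targets="0 0 0 0 0 0.07 2;0 0 0 0 0 0.14 2;0 0 0 0 0 0.21 2;0 0 0 0 0 0.28 2;0 0 0 0 0 0.35 2",
)

```text
time: 39.1
tool_pos: [456.4, -305.1, 165.3]
tcp_rot: [-180.0, 0.0, 0.0]
ft_force: [-0.6, -0.7, -1.3]
finger_gap: 23.1
```

Request:
apply_moves(
  targets="0 0 0 0 0 0.07 2;0 0 0 0 0 0.14 2;0 0 0 0 0 0.21 2;0 0 0 0 0 0.28 2;0 0 0 0 0 0.35 2",
)

```text
time: 39.6
tool_pos: [456.3, -305.1, 161.8]
tcp_rot: [-180.0, 0.0, -0.0]
ft_force: [1.1, -0.4, -0.2]
finger_gap: 23.4
```

Request:
apply_moves(
  targets="0 0 0 0 0 0.05 2;0 0 0 0 0 0.1 2;0 0 0 0 0 0.15 2;0 0 0 0 0 0.2 2;0 0 0 0 0 0.25 2",
)

```text
time: 40.1
tool_pos: [456.4, -305.1, 159.4]
tcp_rot: [-180.0, 0.0, -0.0]
ft_force: [-0.4, -0.3, -1.4]
finger_gap: 23.3
```

Request:
apply_moves(
  targets="0 0 0 0 0 0.07 2;0 0 0 0 0 0.14 2;0 0 0 0 0 0.21 2;0 0 0 0 0 0.28 2;0 0 0 0 0 0.35 2",
)

```text
time: 40.6
tool_pos: [456.4, -305.1, 155.8]
tcp_rot: [180.0, 0.0, -0.0]
ft_force: [-0.2, -0.3, -0.5]
finger_gap: 23.3
```

Request:
apply_moves(
  targets="0 0 0 0 0 0.06 2;0 0 0 0 0 0.12 2;0 0 0 0 0 0.18 2;0 0 0 0 0 0.24 2;0 0 0 0 0 0.3 2",
)

```text
time: 41.1
tool_pos: [456.4, -305.1, 152.9]
tcp_rot: [180.0, -0.0, -0.0]
ft_force: [-0.1, -1.3, -1.2]
finger_gap: 22.7
```

Request:
apply_moves(
  targets="0 0 0 0 0 0.07 2;0 0 0 0 0 0.14 2;0 0 0 0 0 0.21 2;0 0 0 0 0 0.28 2;0 0 0 0 0 0.35 2",
)

```text
time: 41.6
tool_pos: [456.4, -305.1, 149.3]
tcp_rot: [180.0, 0.0, 0.0]
ft_force: [-0.5, 0.0, -0.9]
finger_gap: 23.0
```

Request:
apply_moves(
  targets="0 0 0 0 0 0.06 2;0 0 0 0 0 0.12 2;0 0 0 0 0 0.18 2;0 0 0 0 0 0.24 2;0 0 0 0 0 0.3 2",
)

```text
time: 42.1
tool_pos: [456.4, -305.1, 146.3]
tcp_rot: [-180.0, 0.0, 0.0]
ft_force: [0.7, -0.4, -0.7]
finger_gap: 23.3
```

Request:
apply_moves(
  targets="0 0 0 0 0 0.08 2;0 0 0 0 0 0.16 2;0 0 0 0 0 0.24 2;0 0 0 0 0 0.32 2;0 0 0 0 0 0.4 2",
)

```text
time: 42.6
tool_pos: [456.5, -305.3, 142.7]
tcp_rot: [180.0, -0.0, -0.0]
ft_force: [-1.2, 0.6, 1.2]
finger_gap: 23.3
```

Request:
apply_moves(
  targets="0 0 0 0 0 0 2;0 0 0 0 0 0 2;0 0 0 0 0 0 2;0 0 0 0 0 0 2;0 0 0 0 0 0 2",
)

```text
time: 43.1
tool_pos: [456.5, -305.2, 142.5]
tcp_rot: [180.0, -0.0, -0.0]
ft_force: [0.5, -0.9, 2.3]
finger_gap: 23.2
```

Touchdown confirmed (about 3 N). Ease 0.5 mm, release, then look once clear.

Request:
apply_moves(
  targets="0 0 0 0 0 -0.03 2;0 0 0 0 0 -0.06 2;0 0 0 0 0 -0.06 2;0 0 0 0 0 -0.06 2.6;0 0 0 0 0 -0.06 3",
)

```text
time: 43.6
tool_pos: [456.2, -305.0, 142.7]
tcp_rot: [-180.0, 0.0, -0.0]
ft_force: [1.1, 0.3, 0.6]
finger_gap: 30.0
```

Request:
apply_moves(
  targets="0 0 0 0 0 0 4;0 0 0 0 0 0 6;0 0 0 0 0 0 8.5;0 0 0 0 0 0 8.5;0 0 0 0 0 0 8.5",
)

```text
time: 44.1
tool_pos: [456.4, -305.1, 143.0]
tcp_rot: [-180.0, -0.0, -0.0]
ft_force: [0.2, -0.4, 0.2]
finger_gap: 84.3
```

Request:
apply_moves(
  targets="0 0 0 0 0 -2 8.5;0 0 0 0 0 -5 8.5;0 0 0 0 0 -8 8.5;0 0 0 0 0 -11 8.5;0 0 0 0 0 -13 8.5",
)

```text
time: 44.6
tool_pos: [456.9, -305.5, 275.8]
tcp_rot: [179.9, -0.1, 0.0]
ft_force: [-0.6, -0.1, -0.6]
finger_gap: 85.1
```

Request:
apply_moves(
  targets="0 0 0 -1 3 0 8.5;0 0 0 -2 6 0 8.5;0 0 0 -4 9 0 8.5;0 0 0 -6 12 0 8.5;0 0 0 -8 15 0 8.5",
)

```text
time: 45.1
tool_pos: [375.6, -456.2, 273.0]
tcp_rot: [180.0, -0.0, 0.0]
ft_force: [0.3, 0.3, -0.1]
finger_gap: 85.0
```

```bash
python3 - <<'E'
from neck import *
s=sense();print(s["time"],s["tool_pos"],s["ft_force"],s["finger_gap"])
S=snapshot("side")[:,:,::-1].copy();T=snapshot("top")[:,:,::-1].copy();cv2.imwrite("pics/side6.png",S);cv2.imwrite("pics/top6.png",T)
z=lambda a:cv2.resize(a,None,fx=4,fy=4,interpolation=cv2.INTER_CUBIC)
L=z(S[90:230,320:420]);Rr=z(T[180:320,375:475+30][:, :100]);
cv2.imwrite("pics/c10.png",np.hstack([L,cv2.resize(T[180:300,350:510],(400,300),interpolation=cv2.INTER_CUBIC) if 0 else np.vstack([cv2.resize(T[180:300,350:510],(400,300),interpolation=cv2.INTER_CUBIC),np.zeros((260,400,3),np.uint8)])]))
for x,y in((456.4,-304.5),(546.5,-122)):
  for zz in(188,100):print(proj("side",[x,y,zz]),proj("top",[x,y,zz]))
E
```

```text
45.1 [ 375.56069864 -456.15851306  272.98712063] [ 0.27866239  0.25063302 -0.05965903] 84.99130577040891
[111.58629883 402.38226266] [263.75159351 489.37114521]
[145.25257596 400.15028355] [262.19891637 475.98910702]
[138.2968737  355.08562732] [216.87651876 393.66585014]
[174.98729352 354.38077564] [219.37791354 388.68374417]
```

View pics/c10.png

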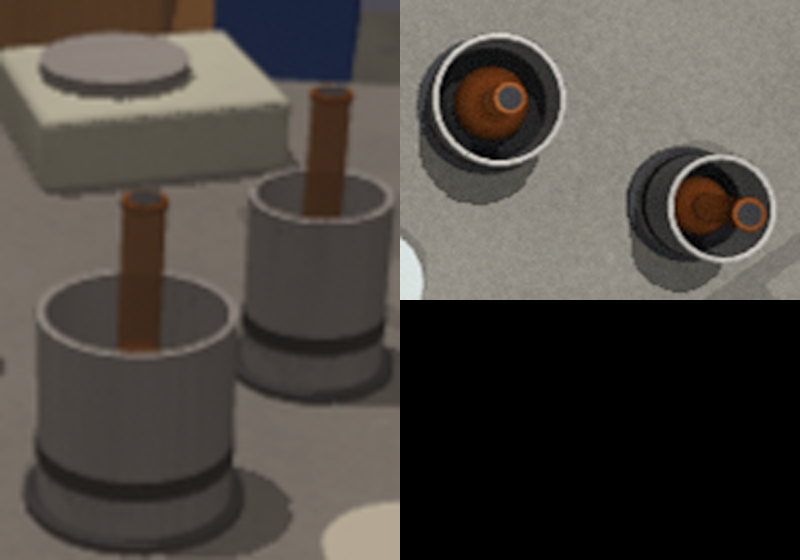

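```bash
python3 -c "
from bench import *
s=sense();print(s['time'],s['ft_force']);print(hand_in())"
```

```text
45.2 [0.48612146 1.20227228 0.04347889]
the job is handed in; nothing more can be done
None
```

The larger flask stands in the wider pot and the smaller one in the narrower pot. Each was lowered slowly by its neck, felt to touch down, and let go. I handed the job in at 45 s.

- **Final pictures:** Both flasks stand near the middle of their pots and close to upright. The larger one leans about 2° and the smaller about 1°, and the arm was clear of everything.
- **Failed check, mended:** My first placing of the larger flask was about 2.5 mm off centre, and it leaned about 6° once released. I gripped the neck again with the jaws turned 90°, lifted it 6 mm, moved it about 3 mm and lowered it again.
- **Touchdown forces:** At touchdown the change in vertical force was about 4 N for the larger flask and 3 N for the smaller. I backed off about 0.5–1 mm each time before letting go.
- **Disagreement:** The two cameras disagreed by about 2 mm on the pot centres. For the narrow pot I used a centre between their two readings, shifted by what the larger flask's placings had shown.
- **Not checked:** I did not measure the other items' positions again at the end. As far as I could tell nothing touched them.

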